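# Press the fipple plug home in a whistle head joint

## Task

Lay the brass head joint in the V rests of the lever press with its cherry plug facing the ram, leaving the press's red safety catch on until the joint lies in place. Then flip the catch right over and pull the lever towards the rests until the plug is pressed flush with the end of the tube. Finish while still holding the lever hard over, so that the ram keeps bearing firmly on the joint, and leave the other things on the bench alone.

Things in the scene. Friction and masses are not known exactly. Their poses are not given: they have to be found in the camera images.
- headjoint: Tarnished brass tube, 20 mm in diameter, 90 mm long, about 0.12 kg, dark window on top. Starts level in the two V rests of a maple saddle, axis 45 mm above the worktop; between those rests (64 mm apart) 33 mm are free below the axis. Origin: middle of the tube on its axis; x runs along the tube to the end with the cherry plug, z up at the start.
- plug (a joint): How far the cherry plug (17 mm in diameter, 28 mm long) is pressed into the tube, m: at 0 it stands 14 mm proud of the tube's end, at 0.014 it is flush. Starts 8 to 14 mm proud. A tight fit: about 18 N moves it and it stays where it is.
- plug_face (a point): Centre of the plug's outer face, on the tube's axis; the tube's end lies at x = +45 mm of the head joint.
- press: Horizontal rack-and-pinion lever press, fixed, grey-blue iron, base 290 x 96 mm. Origin: on the worktop under the resting ram's face; x points from the V rests along the ram to the head casting, z up. Ram axis y = 0, z = 80 mm. End stop face at x = -116 mm, stop 40 mm wide, top z = 100 mm. Head casting x = 12 to 118, y = -30 to 30, top z = 105 mm. Lever and catch are on the -y side.
- cradle (a point): Middle of a tube lying in the press's two open white V rests, open end against the stop: press x = -71 mm, y = 0, z = 80 mm. Rests 12 mm wide at x = -107 and -37 mm, walls up to z = 86 mm and y = +-22 mm; between them 58 mm are clear, down to z = 28 mm. 12 mm or more stay free between plug and ram, so lay the tube some 6 mm off the stop; the ram pushes it there.
- ram: Steel ram, driven 30 mm per rad of lever. Its round nose (32 mm) is wider than the tube: it pushes the plug in, then bears on the tube's end. Origin: centre of the nose's face; rests at press x = 0 and moves to press -x, by up to 30 mm; after about 26 mm the plug is flush with the tube against the stop.
- catch (a joint): Angle of the red safety catch, rad. 0: on, its arm (at press x = 90 mm) lies across in front of the lever and locks it. Pivot along the press's x at y = -22 mm, z = 111 mm, on top of the head casting; stiff (2 N at the tab), stays where it is put. From 1.2 it is well clear; 1.6 is right over, tab flat on the casting, arm upright.
- catch_tab (a point): Middle of the top edge of the catch's red thumb tab (30 mm along the press's x, 4 mm thick, 32 mm above the pivot); upright at press x = 45, y = -22, z = 143 mm when the catch is on. Pushing the tab towards the press's +y flips the catch over.
- lever (a joint): Angle of the press lever, rad: 0 at rest, leaning back 0.6 rad to the press's +x; grows as the handle is pulled over towards the V rests (press -x), up to 1.0. A spring returns it to 0. With the catch on it moves only about 0.03 rad. The plug is flush at about 0.87; pulling takes 3 to 10 N at the handle.
- lever_handle (a point): Middle of the black handle at the lever's end: a free-turning grip along the press's y, 22 mm in diameter, 58 mm long, on the outer (-y) side of the lever, 170 mm from the pivot, which runs along the press's y at x = 60, z = 40 mm. At rest it is at press x = 156, y = -86, z = 180 mm; at 0.87 rad at x = 15, z = 204 mm. The lever bar (10 mm thick) is at y = -48 mm.
- saddle: Small maple saddle, 92 by 52 mm, on which the head joint starts; fixed to the bench. Origin: centre of its underside.
- spare_plug: Spare cherry plug standing on the bench, 17 mm in diameter, 28 mm tall; bystander.
- depth_gauge: Stubby chrome depth gauge with a round dial (38 mm) on a 50 by 16 mm foot, 72 mm tall; bystander.
- mallet: Hide mallet lying flat, about 225 mm long, 75 mm across the head, 32 mm high; bystander.
- adhesive: Small amber bottle, 38 mm in diameter, 85 mm tall; bystander.
- wax_tin: Flat round tin, 60 mm in diameter, 22 mm tall; bystander.
- ferrule: Brass ferrule ring, 29 mm in diameter, 18 mm tall; bystander.
Not all that is in view belongs to the job. Of the things like the headjoint, leave any that is orange or pink; of the rest the larger one is meant.

How it is judged:
By the outcome, as a careful person would: the job done as asked, in the order asked, and still so for the second after the job is handed in, while the arm keeps its last pose, push and grip.
It also fails if it takes over 61 s, if anything falls off the work surface, if the arm or the gripper's body presses on something with over 40 N, if the wrist force passes 120 N, or if a joint passes its speed limit or range.

## Robot

A 6-joint arm with a two-finger parallel gripper is mounted at the origin on the work surface. World frame = base frame: x ahead of the robot, y to its left, z up, the work surface at z = 0. Lengths are in mm, angles in rad, forces in N, time in s.
With the tool pointing down it reaches from about 350 to 775 mm from the base axis. Payload 7.3 kg.
Tool frame: the origin (TCP) lies between the finger pads; the fingertips stand 22 mm ahead of it and the grasp point (between the pads) lies 3 mm ahead of it; z points along the fingers, x is the direction in which the jaws open and shut, and the axes are right-handed (so a half turn about z gives the same grasp; the last joint's range is limited). The gripper opens to 92 mm and grips with 3 to 60 N. Pads are 19 mm wide; open, the fingers measure 130 mm over their backs; the gripper's body (75 mm by 190 mm) begins 47 mm behind the grasp point.
Start: joints at [1.196, 0.342, 1.524, -0, 1.275, -0.146], TCP at [119.057, 511.34, 248.741] pointing down, gripper open.
Joint ranges: [-2.53, 2.53], [-0.77, 2.02], [0.04, 2.7], [-1, 4.14], [0.28, 2.66], [-3.11, 3.11]. Speed limits (rad/s): [2.57, 2.57, 3.14, 3.14, 3.14, 3.14].

## Interface

Orientations are given as [roll, pitch, yaw] about the fixed x, y, z axes, in that order (R = Rz(yaw) Ry(pitch) Rx(roll)).
In Python, from plant import * gives the robot as it stands. The module is installed in compiled form; this text tells all that it offers.
- The arm moves only by the shell command python3 -m handwheel 'ROWS' [OPENING]. ROWS is a JSON object of lists of equal length, an entry for each row: "translation": the shift along the world's x, y, z in units of 15 cm (1.0 is 15 cm), a list of three; "twist": the turn about the world's z in units of 90 degrees (1.0 is 90 degrees). In form: {"translation": [[tx, ty, tz], ...], "twist": [twist, ...]}. A call has exactly 8 rows; each row shifts and turns the pose as measured when the row begins; what a row does not reach is not made up. A row lasts 1/8 s, in which the tool goes at most 62.5 mm and 10.7 degrees, less where a joint would pass 70% of its speed; a pose out of reach is approached as far as the arm can. A call with a number of a shift or a turn outside -1 to 1 is refused whole. A call with a gripper value outside its range is refused whole. OPENING is the closure in counts, from 0 (fully open) to 255 (shut), set as the call begins (- or left out, the last holds). The fingers move at their own pace and stop on an object; the grip force is fixed at half the most. Time passes only in rows, so rows that do not move let the fingers close, or fill a call up. It gives the time, the measured TCP pose, the force and the opening at its end, in the units of the state.
- get_obs(): the state, without advancing time (a new reading comes with each control period).
- capture(name): name is "scene" or "top" or "wrist"; returns a dict with "img" (480x640x3 uint8, red, green, blue), "vertical_fov" (degrees; the focal length in pixels is half the picture's height over the tangent of half this angle, whatever the lens; pixels are square), "cx", "cy" (the principal point, pixels), "distortion" ([k1, k2, p1, p2, k3] as OpenCV has them; the pictures are not rectified), "world_from_camera" (4x4, takes a point from camera to world coordinates). Camera axes: x right, y up, looking along -z (the intrinsics and any distortion apply to the point x, -y, -z); pixel columns grow to the right and rows downward; lengths in mm; the calibration is good to about 2 mm. A picture is of the moment at which its call begins. There is no depth.
- close_job(): hands the job in, once; it reports no verdict.
Trained networks look in the newest picture that a camera, given by its name, has taken for a name from the list of things; names that differ only in an ending like _2 or _b are one class to them, and where a whole thing is asked for, a point or a joint stands for the part that bears it (a point fixed in the world has none). Each returns a list of dicts, best first, with "score" (0 to 1); they miss things now and then, are a little off and sometimes report something else, mostly with a low value. They report only what shows in the picture. A call takes as long as a camera call. They do not tell look-alikes from the thing itself.
- search_frame(camera, label): "position" ([x, y, z] in mm, in the coordinates of the camera as it stood for that picture, good to about 4 mm: the middle of the surface that is visible of it).
- spot_point(camera, label): "position" ([x, y, z] in mm, in the coordinates of the camera as it stood for that picture, good to about 4 mm: a listed point, or the origin of a listed thing).
The state is a dict: "time": time; "joint_positions": joint angles; "dq": joint speeds; "tau": joint torques, N m; "tool_pos": TCP position; "tcp_rot": TCP orientation; "contact_force": force on the tool from outside, world axes, zero at the start; "moment": the same for the moment, N m; "grip_width": finger opening in mm.
Only numpy, scipy, OpenCV 4.12 (cv2) and the standard library are available. Lean on these libraries where they do the work, as an engineer would, in place of code of your own. Each camera call takes 0.05 s, during which the arm holds its last target.

## Working session

There is one attempt and no reset: what is moved stays moved. The work goes in short steps, Python scripts to look and compute and a shell command to move; the robot and the scene stay as the last step left them, time stands still between calls to the robot, and variables do not carry over. Pictures are saved under pics/ and viewed, and the job is handed in when it is done.

```bash
mkdir -p pics; cat > h.py <<'E'
import numpy as np, cv2
from plant import *
def snap(cam,name):
    c=capture(cam); cv2.imwrite('pics/'+name,cv2.cvtColor(c['img'],cv2.COLOR_RGB2BGR)); return c
def K(c):
    h,w=c['img'].shape[:2]; f=h/2/np.tan(np.radians(c['vertical_fov'])/2)
    return np.array([[f,0,c['cx']],[0,f,c['cy']],[0,0,1.]])
def toW(c,p):
    return (np.array(c['world_from_camera'])@np.append(p,1))[:3]
def pix2plane(c,uv,z):
    n=cv2.undistortPoints(np.array([[uv]],float),K(c),np.array(c['distortion'],float))[0,0]
    T=np.array(c['world_from_camera']); d=T[:3,:3]@np.array([n[0],-n[1],-1]); o=T[:3,3]
    return o+d*(z-o[2])/d[2]
def proj(c,P):
    T=np.linalg.inv(np.array(c['world_from_camera'])); p=T[:3,:3]@np.array(P,float)+T[:3,3]
    q=np.array([[p[0],-p[1],-p[2]]]); return cv2.projectPoints(q,np.zeros(3),np.zeros(3),K(c),np.array(c['distortion'],float))[0][0,0]
E
python3 - <<'E'
from h import *
np.set_printoptions(precision=1,suppress=True)
print(get_obs())
for cam in ['scene','top','wrist']:
    c=snap(cam,cam+'0.png')
    print(cam,np.array(c['world_from_camera'])[:3,3])
    for l in ['headjoint','plug_face','press','cradle','ram','catch_tab','lever_handle','saddle','spare_plug','depth_gauge','mallet','adhesive','wax_tin','ferrule']:
        print(l,[(round(d['score'],2),toW(c,d['position'])) for d in spot_point(cam,l)][:4])
print(get_obs()['time'])
E
```

```text
{'time': 0.0, 'joint_positions': array([ 1.2,  0.3,  1.5, -0. ,  1.3, -0.1]), 'dq': array([ 0., -0., -0., -0., -0., -0.]), 'tau': array([ -0. , -43.1, -24.4,   0.1,   0.1,  -0. ]), 'tool_pos': array([118.9, 511. , 248. ]), 'tcp_rot': array([-3.1,  0. ,  1.3]), 'contact_force': array([ 0.4, -0. ,  0.6]), 'moment': array([ 0., -0., -0.]), 'grip_width': 91.51063046804879}
scene [1172.1  829.4  928.1]
headjoint [(0.96, array([594.5, 269.1,  44.8])), (0.55, array([709.8, 258.4,   8.3])), (0.43, array([518.2, 151.5,   6. ])), (0.24, array([700.5, 147.2,   1.2]))]
plug_face [(0.57, array([750.1, 274.1,   9.2])), (0.56, array([616.4, 223. ,  45.7])), (0.44, array([404.2, 315.2,  12.8])), (0.4, array([486.8, -50.4,  80.3]))]
press [(0.78, array([ 517.3, -113.6,    2.1]))]
cradle [(0.7, array([489.5, -51.1,  81.9]))]
ram [(0.42, array([ 519.2, -114.5,   81.4])), (0.35, array([593.6, 267.6,  46.9]))]
catch_tab [(0.72, array([ 521. , -163.2,  144.3])), (0.58, array([ 517.9, -113.1,    2.4]))]
lever_handle [(0.65, array([ 515.6, -295.3,  181.3])), (0.45, array([374.1, 152.6,  -1.3]))]
saddle [(0.
[... 986 characters left out ...]
.61, array([ 519.1, -165.2,  142.1])), (0.43, array([702.1, 149.8,  -2.3]))]
lever_handle [(0.85, array([ 518. , -297.4,  186.7]))]
saddle [(0.64, array([593.8, 263.8,   0.4])), (0.41, array([374.8, 152.4,   1.3]))]
spare_plug [(0.44, array([669.7, 377.7,   4.1]))]
depth_gauge [(0.5, array([699.3, 148.3,   0.2]))]
mallet [(0.89, array([410.3, 458.7,   0. ]))]
adhesive [(0.62, array([724.4,  20.9,   2.7]))]
wax_tin [(0.61, array([ 418.2, -353.1,   -0.8]))]
ferrule [(0.6, array([376. , 153.7,  -0.8]))]
wrist [ 52.7 527.  384.5]
headjoint []
plug_face []
press []
cradle []
ram []
catch_tab []
lever_handle []
saddle []
spare_plug []
depth_gauge []
mallet []
adhesive []
wax_tin []
ferrule []
2.25
```

View pics/scene0.png

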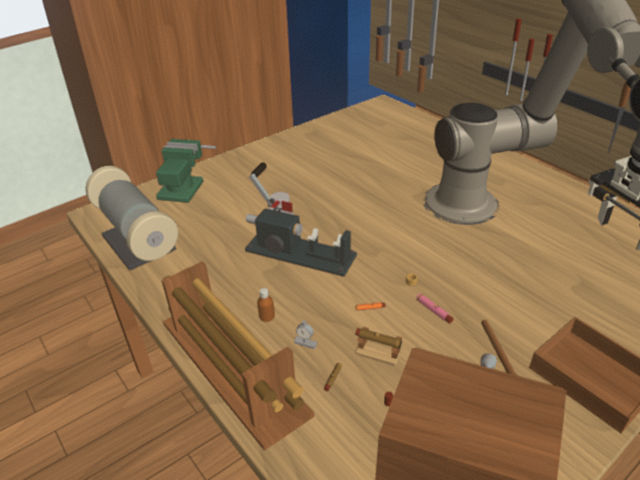

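View pics/top0.png

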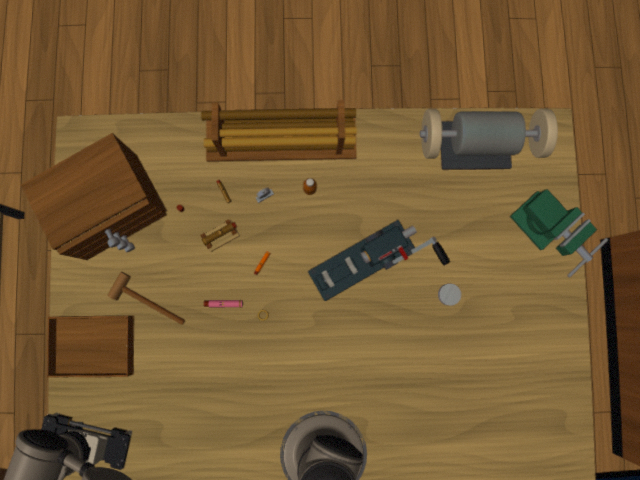

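```bash
python3 - <<'E'
from h import *
s=cv2.imread('pics/scene0.png');t=cv2.imread('pics/top0.png')
a=cv2.resize(s[310:390,330:430],(500,400),interpolation=cv2.INTER_CUBIC)
b=cv2.resize(t[205:265,190:250],(400,400)[:2],interpolation=cv2.INTER_CUBIC)[:, :300]
cv2.imwrite('pics/z1.png',np.hstack([a,b]))
a=cv2.resize(s[155:275,235:365],(433,400),interpolation=cv2.INTER_CUBIC)
b=cv2.resize(t[210:305,300:455],(360,220),interpolation=cv2.INTER_CUBIC)
b=np.vstack([b,np.zeros((180,360,3),np.uint8)])
cv2.imwrite('pics/z2.png',np.hstack([a,b]))
E
```

```text
(no output)
```

View pics/z1.png

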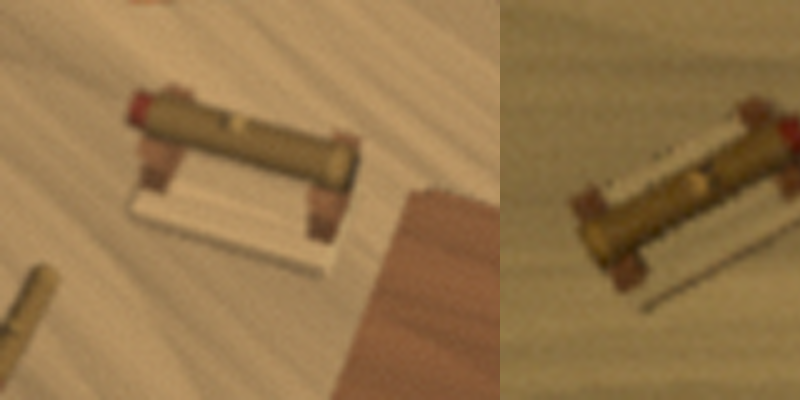

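View pics/z2.png

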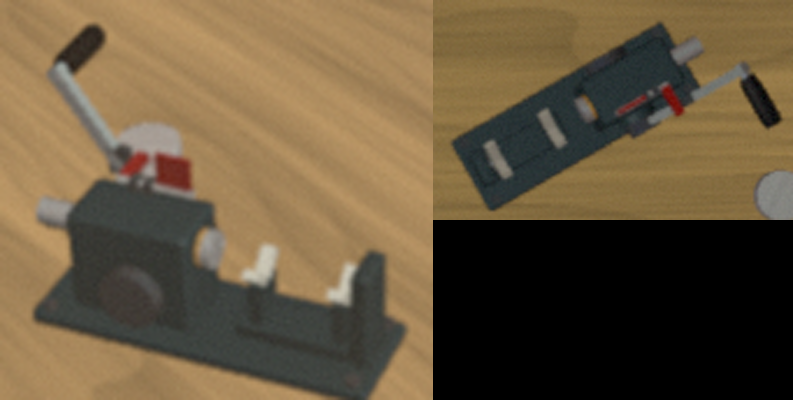

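```bash
python3 - <<'E'
from h import *
np.set_printoptions(precision=3,suppress=True)
o=get_obs();print(o['tcp_rot'],o['tool_pos'])
c=capture('top');s=capture('scene')
sc=60/400
a=pix2plane(c,(190+(598-500)*sc,205+240*sc),45);b=pix2plane(c,(190+(783-500)*sc,205+135*sc),45);print('top',a,b,np.degrees(np.arctan2(*(b-a)[[1,0]])))
a=pix2plane(s,(330+345/5,310+163/5),45);b=pix2plane(s,(330+138/5,310+108/5),45);print('scene',a,b,np.degrees(np.arctan2(*(b-a)[[1,0]])))
# press corners
for n,uv in dict(A=(309.5,271.7),B=(325.4,300.7),C=(397.8,220.8)).items(): print(n,pix2plane(c,uv,0),pix2plane(c,uv,15))
# press fit
from scipy.optimize import least_squares
pts=[((-71,0,80),(489.5,-51.1)),((-71,0,80),(482.1,-52.5)),((0,0,0),(517.3,-113.6)),((0,0,0),(519,-112.4)),((0,0,0),(519.2,-114)),((45,-22,0),(521,-163.2)),((45,-22,0),(519.1,-165.2)),((156,-86,0),(515.6,-295.3)),((156,-86,0),(518,-297.4))]
f=lambda q:np.ravel([[q[0]+np.cos(q[2])*p[0]-np.sin(q[2])*p[1]-w[0],q[1]+np.sin(q[2])*p[0]+np.cos(q[2])*p[1]-w[1]] for p,w in pts])
r=least_squares(f,[519,-113,-1.08]);print(r.x,np.degrees(r.x[2]));print(r.fun.reshape(-1,2))
w=capture('wrist');T=np.array(w['world_from_camera']);print(T)
E
```

```text
[ 3.142 -0.     1.342] [119.039 511.34  248.744]
top [573.623 305.977  45.   ] [614.772 231.32   45.   ] -61.13815726240177
scene [570.583 305.931  45.   ] [616.668 225.434  45.   ] -60.208319769079914
A [488.887  26.713   0.   ] [487.948  26.795  15.   ]
B [408.8   -15.108   0.   ] [408.674 -14.602  15.   ]
C [ 625.597 -221.572    0.   ] [ 623.268 -218.968   15.   ]
[ 518.747 -114.842   -1.08 ] -61.87371503599942
[[-4.223 -1.126]
 [ 3.177  0.274]
 [ 1.447 -1.242]
 [-0.253 -2.442]
 [-0.453 -0.842]
 [-0.441 -1.699]
 [ 1.459  0.301]
 [ 0.844  2.338]
 [-1.556  4.438]]
[[  0.226  -0.942  -0.247  52.727]
 [  0.974   0.219   0.056 526.995]
 [  0.001  -0.253   0.967 384.491]
 [  0.      0.      0.      1.   ]]
```

```bash
python3 -m handwheel '{"translation":[[0.37,-0.19,-0.02],[0.37,-0.19,-0.02],[0.37,-0.19,-0.02],[0.37,-0.19,-0.02],[0.37,-0.19,-0.02],[0.37,-0.19,-0.02],[0.37,-0.19,-0.02],[0.37,-0.19,-0.02]],"twist":[-0.067,-0.067,-0.067,-0.067,-0.067,-0.067,-0.067,-0.067]}' 0
python3 - <<'E'
from h import *
np.set_printoptions(precision=3,suppress=True)
print(get_obs())
c=snap('wrist','w1.png')
for l in ['headjoint','plug_face','saddle']:
    print(l,[(round(d['score'],2),toW(c,d['position'])) for d in spot_point('wrist',l)][:4])
E
```

```text
time: 3.4
tool_pos: [562.9, 282.5, 225.6]
tcp_rot: [-3.141, -0.005, 0.482]
contact_force: [1.0, 1.3, 0.5]
grip_width: 92.0
{'time': 3.4, 'joint_positions': array([ 0.343,  0.551,  1.252,  0.002,  1.334, -0.14 ]), 'dq': array([-0.617,  0.535, -0.852,  0.004,  0.305,  0.248]), 'tau': array([  1.121, -57.258, -21.799,  -0.154,  -0.199,  -0.377]), 'tool_pos': array([562.877, 282.462, 225.646]), 'tcp_rot': array([-3.141, -0.005,  0.482]), 'contact_force': array([1.048, 1.272, 0.518]), 'moment': array([-0.067,  0.025, -0.007]), 'grip_width': 91.98201326262337}
headjoint [(0.77, array([409.655, 256.656,  10.9  ])), (0.76, array([522.224, 157.153,   0.306])), (0.73, array([591.916, 271.031,  43.522]))]
plug_face [(0.67, array([405.427, 315.63 ,   8.072])), (0.58, array([617.349, 218.6  ,  42.455])), (0.53, array([485.185, 174.175,   3.036]))]
saddle [(0.83, array([594.311, 266.96 ,   0.007]))]
```

View pics/w1.png

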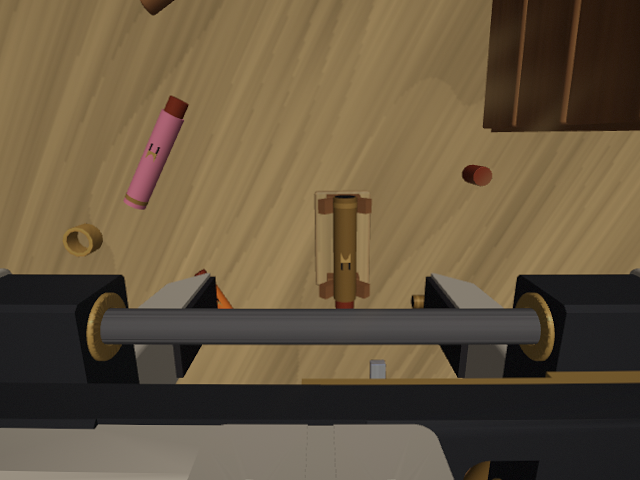

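```bash
python3 - <<'E'
from h import *
np.set_printoptions(precision=3,suppress=True)
c=snap('wrist','w2.png')
im=cv2.imread('pics/w2.png'); cv2.imwrite('pics/w2z.png',cv2.resize(im[170:330,270:430],(640,600),interpolation=cv2.INTER_CUBIC))
o=get_obs();print(o['time'],o['tool_pos'],o['tcp_rot'],o['dq'])
for l in ['headjoint','plug_face','saddle']:
    print(l,[(round(d['score'],2),toW(c,d['position'])) for d in spot_point('wrist',l)][:4])
E
```

```text
3.65 [560.81  283.579 225.236] [-3.14  -0.004  0.486] [ 0.031 -0.022  0.012 -0.002 -0.001 -0.001]
headjoint [(0.78, array([520.449, 159.18 ,   1.768])), (0.68, array([592.779, 271.142,  45.114])), (0.56, array([408.222, 255.168,   8.668]))]
plug_face [(0.72, array([403.373, 317.205,  10.427])), (0.62, array([615.568, 219.264,  41.509])), (0.49, array([486.894, 172.034,   4.58 ]))]
saddle [(0.61, array([591.585, 269.705,  -2.546]))]
```

View pics/w2z.png

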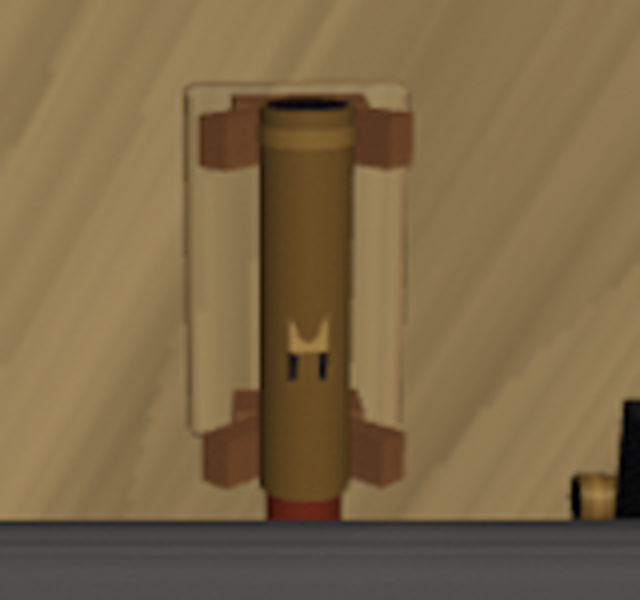

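```bash
python3 - <<'E'
from h import *
np.set_printoptions(precision=2,suppress=True)
c=capture('wrist')
P=lambda u,v,z: pix2plane(c,(270+u/4,170+v/3.75),z)
a=P(308,112,55);b=P(305.5,493,55);print(a,b,(a+b)/2,np.linalg.norm(b-a),np.degrees(np.arctan2(*(b-a)[[1,0]])))
E
```

```text
[570.7  312.98  55.  ] [613.02 235.48  55.  ] [591.86 274.23  55.  ] 88.30152140097525 -61.364182788848716
```

```bash
python3 -m handwheel '{"translation":[[0.1,-0.04,-0.2],[0.1,-0.036,-0.3],[0.01,0,-0.2],[0,0,-0.15],[0,0,-0.1],[0,0,-0.05],[0,0,0],[0,0,0]],"twist":[0.004,0.004,0,0,0,0,0,0]}' 0
```

```text
time: 4.85
tool_pos: [589.9, 279.3, 77.8]
tcp_rot: [3.141, -0.015, 0.512]
contact_force: [-0.1, -0.2, -0.2]
grip_width: 92.0
```

```bash
python3 -m handwheel '{"translation":[[0.016,-0.047,0],[0.006,-0.015,-0.05],[0,0,-0.05],[0,0,-0.05],[0,0,-0.04],[0,0,-0.01],[0,0,0],[0,0,0]],"twist":[-0.008,0,0,0,0,0,0,0]}' 0
python3 - <<'E'
from h import *
np.set_printoptions(precision=3,suppress=True)
c=snap('wrist','w3.png')
o=get_obs();print(o['time'],o['tool_pos'],o['tcp_rot'])
E
```

```text
time: 5.85
tool_pos: [594.0, 269.3, 46.8]
tcp_rot: [3.141, -0.017, 0.498]
contact_force: [0.2, 0.3, -0.2]
grip_width: 91.5
5.9 [593.991 269.252  46.83 ] [ 3.141 -0.017  0.498]
```

View pics/w3.png

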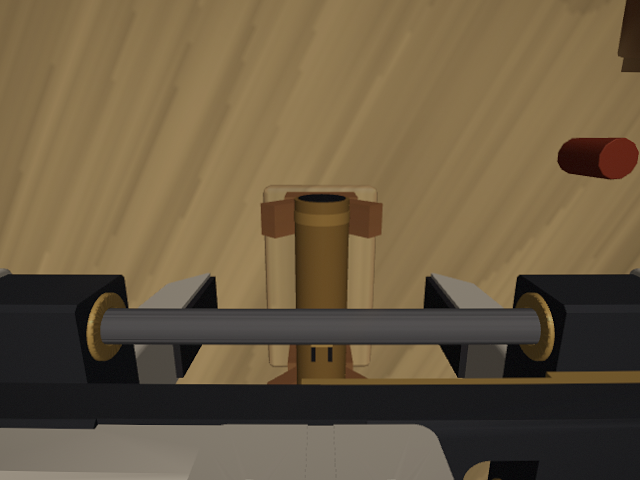

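```bash
python3 - <<'E'
from h import *
np.set_printoptions(precision=2,suppress=True)
c=capture('wrist')
for v in (194,198,204): 
  a=pix2plane(c,(322,v),55); d=a-get_obs()['tool_pos']; print(a, d[0]*.479-d[1]*.878, d[0]*.878+d[1]*.479)
a=pix2plane(c,(322,200),45); d=a-get_obs()['tool_pos']; print(a, d[0]*.479-d[1]*.878, d[0]*.878+d[1]*.479)
for d in spot_point('wrist','headjoint'): print(d['score'],toW(c,d['position']))
E
python3 -m handwheel '{"translation":[[0,0,0],[0,0,0],[0,0,0],[0,0,0],[0,0,0],[0,0,0],[0,0,0],[0,0,0]],"twist":[0,0,0,0,0,0,0,0]}' 255
```

```text
[570.59 313.62  55.  ] -50.1694824303656 0.6803323566039232
[571.24 312.45  55.  ] -48.827809916646885 0.6804510459138875
[572.21 310.67  55.  ] -46.802166794628185 0.6806350028825889
[572.51 310.56  45.  ] -46.56259965388659 0.8988106306222825
0.95 [592.79 271.06  44.63]
time: 7.0
tool_pos: [594.3, 269.4, 47.3]
tcp_rot: [3.14, -0.018, 0.498]
contact_force: [-0.1, -0.6, -0.8]
grip_width: 18.8
```

```bash
python3 -m handwheel '{"translation":[[0,0,0.1],[0,0,0.25],[0,0,0.3],[-0.02,-0.06,0.25],[-0.08,-0.25,0.1],[-0.12,-0.38,0],[-0.12,-0.38,0],[-0.12,-0.38,0]],"twist":[0,0,0,0,0,0,0,0]}' 255
python3 - <<'E'
from h import *
c=snap('scene','s2.png')
cv2.imwrite('pics/s2z.png',cv2.resize(c['img'][150:350,300:500,::-1],(600,600),interpolation=cv2.INTER_CUBIC))
E
```

```text
time: 8.0
tool_pos: [522.9, 49.6, 208.7]
tcp_rot: [3.137, -0.024, 0.505]
contact_force: [0.6, -0.3, -1.0]
grip_width: 19.0
```

View pics/s2z.png

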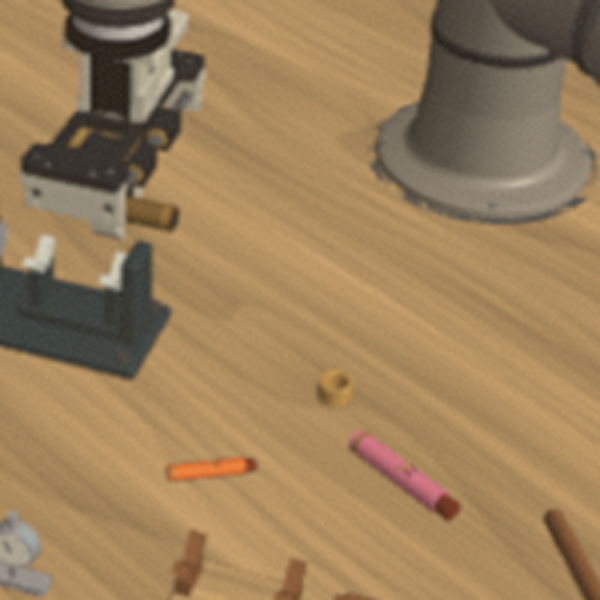

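```bash
python3 -m handwheel '{"translation":[[-0.07,-0.3,-0.05],[-0.08,-0.22,-0.1],[-0.03,-0.1,-0.1],[-0.01,-0.04,-0.1],[0,0,-0.03],[0,0,0],[0,0,0],[0,0,0]],"twist":[0,0,0,0,0,0,0,0]}' 255
python3 - <<'E'
from h import *
np.set_printoptions(precision=2,suppress=True)
o=get_obs();print(o['tool_pos'],o['tcp_rot'])
for cam in ('wrist','top','scene'):
  c=snap(cam,cam+'3.png')
  for l in ['headjoint','plug_face','press','cradle','ram','catch_tab','lever_handle']:
    print(l,[(round(d['score'],2),toW(c,d['position'])) for d in spot_point(cam,l)][:2])
cv2.imwrite('pics/scene3z.png',cv2.resize(c['img'][130:290,220:380,::-1],(600,600),interpolation=cv2.INTER_CUBIC))
E
```

```text
time: 9.05
tool_pos: [492.4, -60.3, 158.1]
tcp_rot: [3.127, -0.028, 0.499]
contact_force: [0.5, -0.9, -1.0]
grip_width: 19.1
[492.36 -60.27 158.08] [ 3.13 -0.03  0.5 ]
headjoint [(0.79, array([489.44, -58.16, 154.54]))]
plug_face []
press []
cradle []
ram []
catch_tab []
lever_handle []
headjoint [(0.84, array([409.47, 260.81,   6.75])), (0.64, array([713.7 , 257.86,   8.31]))]
plug_face [(0.47, array([410.22, 314.6 ,  14.78]))]
press []
cradle [(0.77, array([480.72, -51.22,  79.99])), (0.64, array([ 515.43, -294.81,  188.27]))]
ram []
catch_tab [(0.66, array([ 520.18, -165.27,  142.63]))]
lever_handle [(0.81, array([ 516.89, -294.66,  186.02]))]
headjoint [(0.92, array([412.68, 256.12,  12.37])), (0.75, array([715.84, 259.43,   9.65]))]
plug_face [(0.48, array([406.91, 452.52,  -0.94])), (0.42, array([410.48, 317.2 ,  10.81]))]
press [(0.62, array([ 519.76, -113.67,    2.17]))]
cradle [(0.64, array([491.19, -50.52,  81.3 ])), (0.55, array([ 516.24, -114.07,    1.93]))]
ram [(0.46, array([ 522.79, -111.13,   81.95]))]
catch_tab [(0.65, array([ 520.6 , -162.72,  142.94]))]
lever_handle [(0.87, array([ 513.49, -295.01,  182.06])), (0.4, array([673.54, 379.68,  -0.53]))]
```

View pics/wrist3.png

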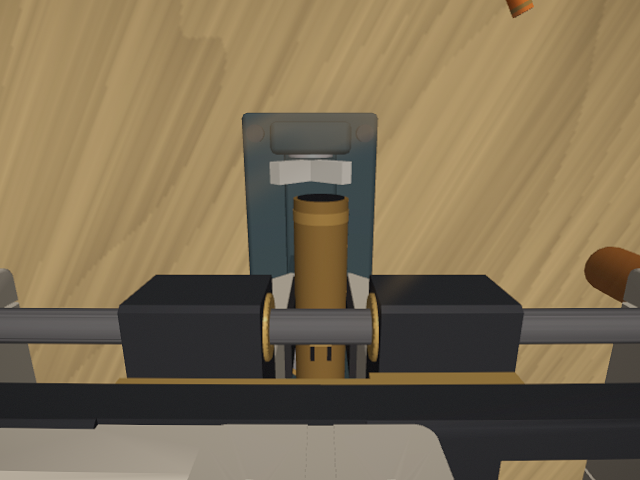

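View pics/scene3z.png

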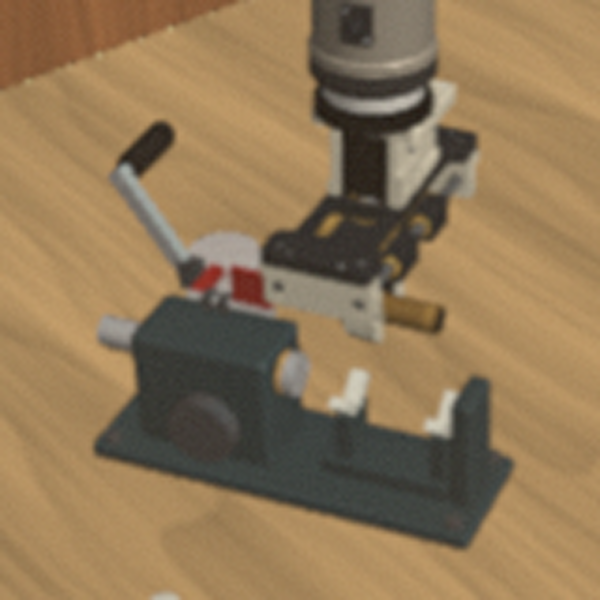

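```bash
python3 - <<'E'
from h import *
np.set_printoptions(precision=2,suppress=True)
c=capture('wrist')
im=cv2.imread('pics/wrist3.png');cv2.imwrite('pics/w3z.png',cv2.resize(im[100:290,220:400],(720,600),interpolation=cv2.INTER_CUBIC))
P=lambda u,v,z: pix2plane(c,(u,v),z)
for z in (10,15,20):
  l=[P(243.5,115,z),P(250,270,z)];r=[P(377,115,z),P(372,270,z)]
  print(z,[np.degrees(np.arctan2(*(k[1]-k[0])[[1,0]])) for k in (l,r)], 'w',np.linalg.norm(l[0]-r[0]), (l[0]+r[0])/2,(l[1]+r[1])/2)
th=np.radians(-61.8);ex=np.array([np.cos(th),np.sin(th),0]);ey=np.array([-np.sin(th),np.cos(th),0])
o=np.array([518.7,-114.3,0])
pp=lambda p:(np.array([(p-o)@ex,(p-o)@ey,p[2]]))
print('rest L/R',pp(P(270,163,86)),pp(P(352,163,86)))
print('stop top',pp(P(271,152,100)),pp(P(350,152,100)),pp(P(271,122,100)),pp(P(350,122,100)))
t=get_obs()['tool_pos'];print('tcp',pp(t))
print('tube open end',pp(P(321,203,165)),pp(P(321,200,155)))
E
```

```text
10 [np.float64(-61.909176973967206), np.float64(-61.156457374385916)] w 93.61869572327926 [450.71  10.14  10.  ] [505.72 -91.29  10.  ]
15 [np.float64(-61.909176973967206), np.float64(-61.156457374385916)] w 91.96052076840259 [450.8    9.95  15.  ] [504.82 -89.69  15.  ]
20 [np.float64(-61.90917697396722), np.float64(-61.156457374385916)] w 90.30234581352597 [450.88   9.76  20.  ] [503.93 -88.08  20.  ]
rest L/R [-114.28  -22.76   86.  ] [-114.45   20.57   86.  ]
stop top [-120.64  -20.73  100.  ] [-120.82   17.9   100.  ] [-134.7   -20.36  100.  ] [-134.95   17.53  100.  ]
tcp [-59.94   1.86 157.53]
tube open end [-107.17    1.81  165.  ] [-106.46    2.12  155.  ]
```

View pics/w3z.png

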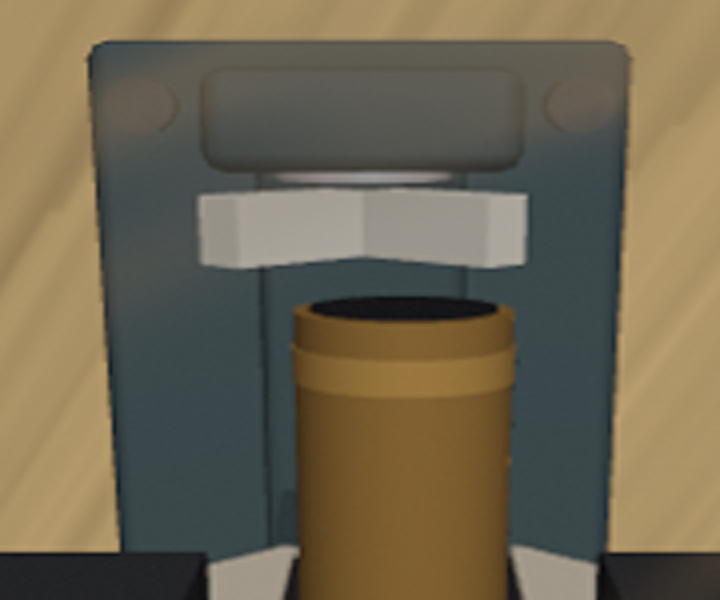

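```bash
python3 -m handwheel '{"translation":[[-0.034,0.02,-0.05],[-0.005,0.003,-0.12],[0,0,-0.12],[0,0,-0.08],[0,0,-0.03],[0,0,0],[0,0,0],[0,0,0]],"twist":[0,0,0,0,0,0,0,0]}' 255
python3 - <<'E'
from h import *
np.set_printoptions(precision=2,suppress=True)
o=get_obs();print(o['tool_pos'],o['tcp_rot'])
c=snap('wrist','w4.png')
im=cv2.imread('pics/w4.png');cv2.imwrite('pics/w4z.png',cv2.resize(im[100:290,220:400],(720,600),interpolation=cv2.INTER_CUBIC))
E
```

```text
time: 11.3
tool_pos: [485.0, -56.3, 95.4]
tcp_rot: [3.128, -0.028, 0.498]
contact_force: [0.8, -0.3, -0.7]
grip_width: 19.2
[485.02 -56.32  95.41] [ 3.13 -0.03  0.5 ]
```

View pics/w4z.png

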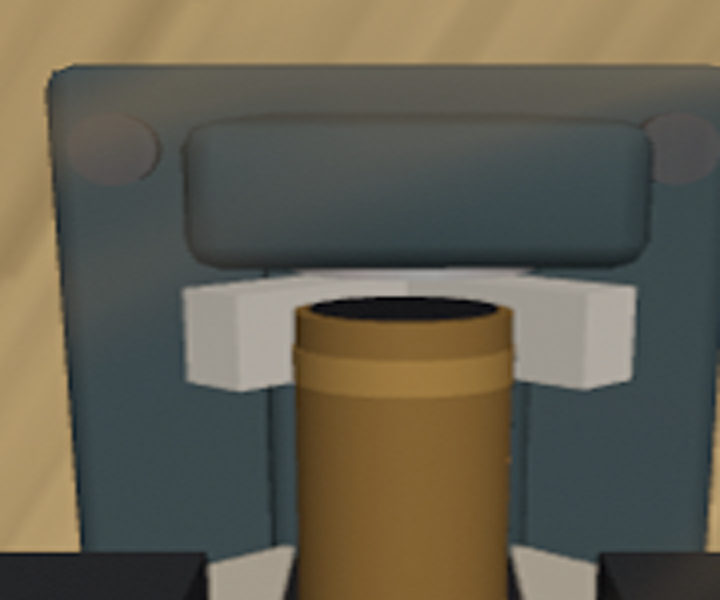

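```bash
python3 -m handwheel '{"translation":[[0.012,-0.01,-0.02],[0,0,-0.02],[0,0,-0.02],[0,0,-0.015],[0,0,-0.01],[0,0,0],[0,0,0],[0,0,0]],"twist":[0,0,0,0,0,0,0,0]}' 255
```

```text
time: 12.35
tool_pos: [487.3, -58.0, 82.4]
tcp_rot: [3.127, -0.029, 0.498]
contact_force: [-0.4, 0.8, -0.6]
grip_width: 18.9
```

```bash
python3 -m handwheel '{"translation":[[0,0,-0.01],[0,0,-0.01],[0,0,0],[0,0,0],[0,0,0],[0,0,0],[0,0,0],[0,0,0]],"twist":[0,0,0,0,0,0,0,0]}' 255
python3 - <<'E'
from h import *
np.set_printoptions(precision=2,suppress=True)
c=snap('wrist','w5.png')
im=cv2.imread('pics/w5.png');a=cv2.resize(im[100:290,220:400],(400,422),interpolation=cv2.INTER_CUBIC)
c=snap('scene','s5.png');im=cv2.imread('pics/s5.png');b=cv2.resize(im[150:290,240:370],(392,422),interpolation=cv2.INTER_CUBIC)
cv2.imwrite('pics/z5.png',np.hstack([a,b]))
E
```

```text
time: 13.35
tool_pos: [487.4, -58.0, 82.2]
tcp_rot: [3.125, -0.03, 0.499]
contact_force: [-0.6, -0.2, 2.1]
grip_width: 19.0
```

View pics/z5.png

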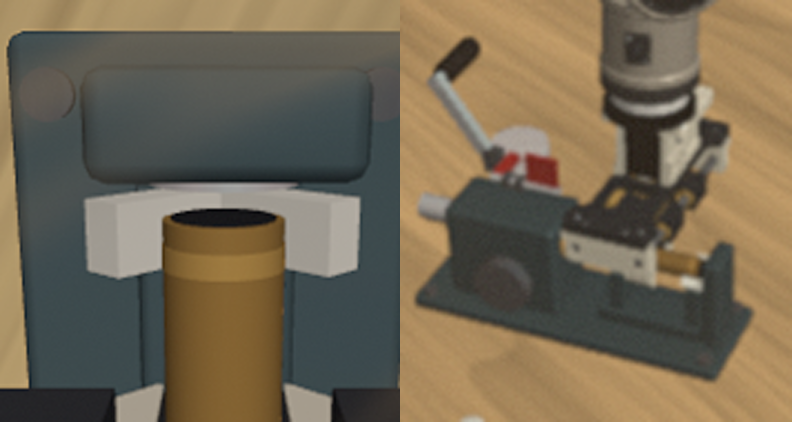

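```bash
python3 -m handwheel '{"translation":[[0,0,0],[0,0,0],[0,0,0],[0,0,0.05],[0,0,0.15],[0,0,0.2],[0,0,0.2],[0,0,0.2]],"twist":[0,0,0,0,0,0,0,0]}' 90
python3 - <<'E'
from h import *
np.set_printoptions(precision=2,suppress=True)
c=snap('wrist','w6.png')
cc=snap('scene','s6.png');im=cv2.imread('pics/s6.png');b=cv2.resize(im[150:290,240:370],(557,600),interpolation=cv2.INTER_CUBIC)
cv2.imwrite('pics/z6.png',b)
for l in ['headjoint','plug_face']:
    print(l,[(round(d['score'],2),toW(c,d['position'])) for d in spot_point('wrist',l)][:2],[(round(d['score'],2),toW(cc,d['position'])) for d in spot_point('scene',l)][:4])
E
```

```text
time: 14.45
tool_pos: [486.1, -57.7, 205.2]
tcp_rot: [3.128, -0.027, 0.499]
contact_force: [-0.1, 0.1, -0.1]
grip_width: 59.8
headjoint [(0.91, array([483.  , -56.04,  78.84]))] [(0.72, array([715.14, 257.58,   8.82])), (0.66, array([409.81, 258.74,  11.33])), (0.55, array([487.62, -63.1 ,  81.39])), (0.44, array([517.33, 152.68,   6.59]))]
plug_face [] [(0.5, array([749.09, 274.58,   8.39])), (0.4, array([407.77, 315.68,  13.48])), (0.38, array([ 510.57, -106.04,   78.26]))]
```

View pics/z6.png

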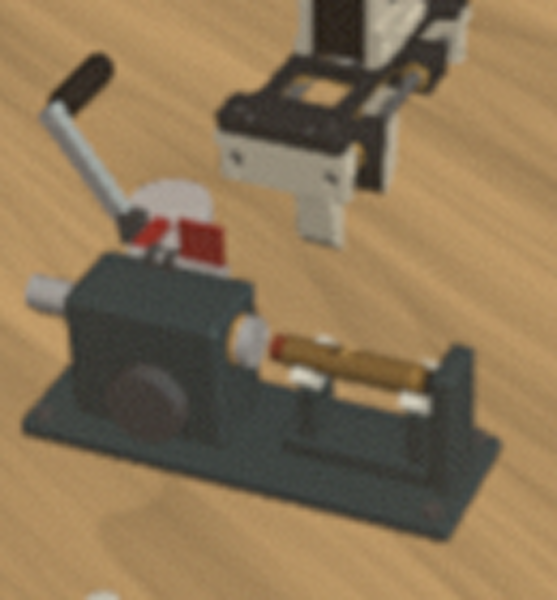

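View pics/w6.png

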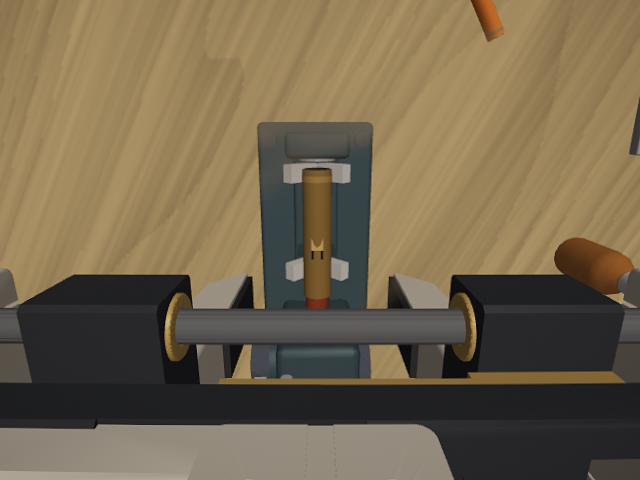

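```bash
python3 -m handwheel '{"translation":[[0,-0.15,0],[0,-0.25,0],[0,-0.25,0],[0,-0.15,-0.03],[0,-0.05,-0.05],[0,0,0],[0,0,0],[0,0,0]],"twist":[0,0,0,0,0,0,0,0]}' 255
python3 - <<'E'
from h import *
np.set_printoptions(precision=2,suppress=True)
c=snap('wrist','w7.png')
cc=snap('scene','s7.png');im=cv2.imread('pics/s7.png');b=cv2.resize(im[150:290,240:370],(557,600),interpolation=cv2.INTER_CUBIC)
cv2.imwrite('pics/z7.png',b)
E
```

```text
time: 15.75
tool_pos: [482.2, -184.8, 183.0]
tcp_rot: [-3.141, -0.018, 0.501]
contact_force: [-0.4, 0.1, 0.4]
grip_width: 0.3
```

View pics/z7.png

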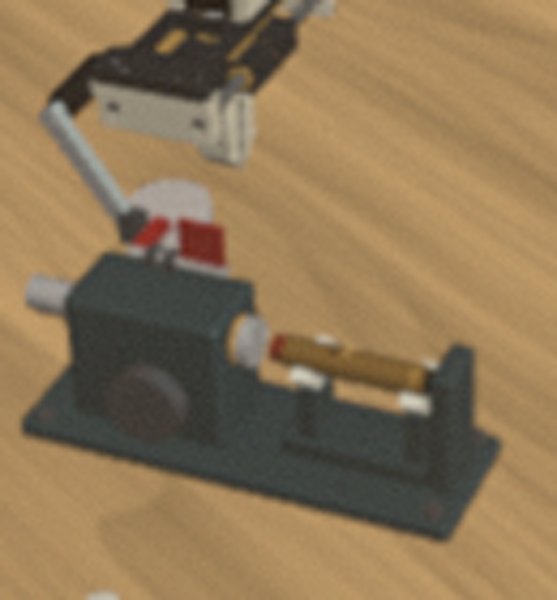

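View pics/w7.png

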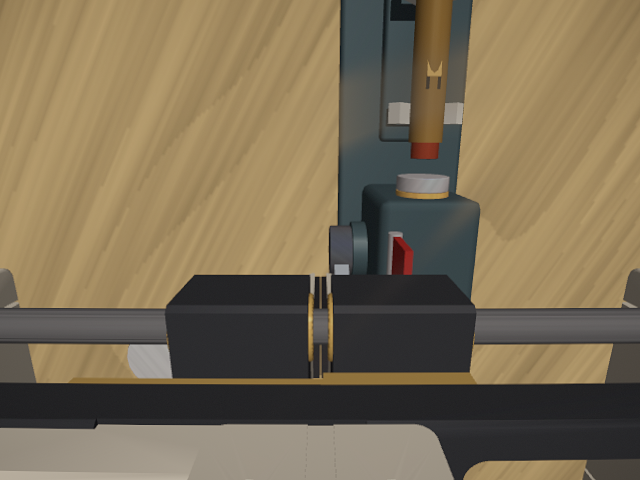

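```bash
python3 -m handwheel '{"translation":[[0,0,-0.06],[0,0,-0.08],[0,0,-0.06],[0,0,-0.04],[0,0,-0.01],[0,0,0],[0.02,0.011,0],[0.02,0.011,0]],"twist":[0,0,0,0,0,0,0,0]}' 255
```

```text
time: 16.85
tool_pos: [488.7, -181.1, 143.1]
tcp_rot: [-3.141, -0.018, 0.501]
contact_force: [-0.8, -0.1, 1.0]
grip_width: 0.2
```

```bash
python3 -m handwheel '{"translation":[[0.027,0.0145,0],[0.027,0.0145,0],[0.027,0.0145,0],[0.027,0.0145,0],[0.027,0.0145,0],[0.027,0.0145,0],[0.027,0.0145,0],[0.027,0.0145,0]],"twist":[0,0,0,0,0,0,0,0]}' 255
python3 - <<'E'
from h import *
print(get_obs()['moment'],get_obs()['tool_pos'])
c=snap('wrist','w8.png')
cc=snap('scene','s8.png');im=cv2.imread('pics/s8.png');b=cv2.resize(im[150:290,240:370],(557,600),interpolation=cv2.INTER_CUBIC)
cv2.imwrite('pics/z8.png',b)
E
```

```text
time: 17.85
tool_pos: [522.6, -162.6, 143.0]
tcp_rot: [-3.141, -0.017, 0.502]
contact_force: [-1.4, -1.1, 0.0]
grip_width: 0.5
[-0.30786597  0.4412301  -0.02862222] [ 522.64076695 -162.62058279  143.02259062]
```

View pics/z8.png

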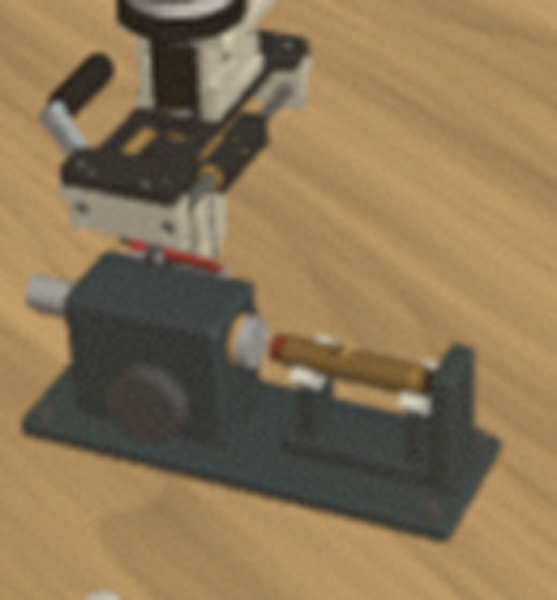

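View pics/w8.png

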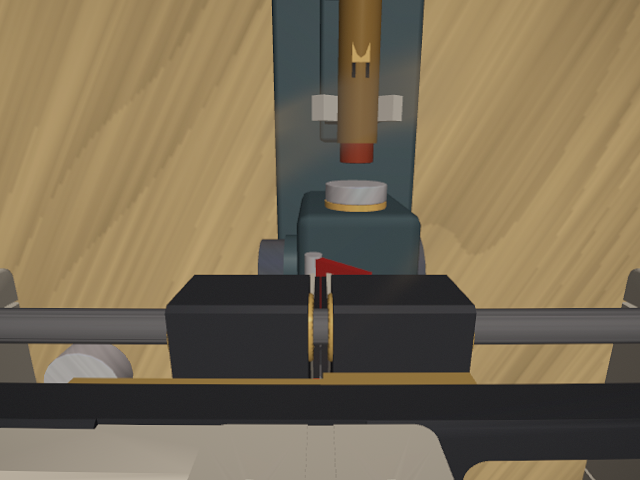

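```bash
python3 -m handwheel '{"translation":[[0.03,0.016,0],[0.03,0.016,0],[0.03,0.016,-0.01],[0.005,0.003,-0.015],[0,0,-0.02],[0,0,-0.015],[0,0,-0.01],[0,0,0]],"twist":[0,0,0,0,0,0,0,0]}' 255
```

```text
time: 18.95
tool_pos: [539.1, -154.2, 134.8]
tcp_rot: [3.14, -0.02, 0.502]
contact_force: [-0.6, 1.4, 0.8]
grip_width: 0.1
```

```bash
python3 -m handwheel '{"translation":[[0,0,-0.015],[0,0,-0.015],[0,0,-0.015],[0,0,-0.015],[0,0,-0.01],[0,0,-0.01],[0,0,0],[0,0,0]],"twist":[0,0,0,0,0,0,0,0]}' 255
```

```text
time: 19.95
tool_pos: [539.0, -154.1, 134.8]
tcp_rot: [3.133, -0.026, 0.503]
contact_force: [0.1, 0.5, 1.2]
grip_width: 0.5
```

```bash
python3 -m handwheel '{"translation":[[0,0,-0.05],[0,0,-0.05],[0,0,0.1],[0,0,0.2],[-0.1,-0.05,0.1],[-0.1,-0.05,0],[0,0,0],[0,0,0]],"twist":[0,0,0,0,0,0,0,0]}' 255
python3 - <<'E'
from h import *
np.set_printoptions(precision=2,suppress=True)
c=snap('wrist','w9.png');a=cv2.imread('pics/w9.png')
cc=snap('scene','s9.png');im=cv2.imread('pics/s9.png');b=cv2.resize(im[150:290,240:370],(418,450),interpolation=cv2.INTER_CUBIC)
a=cv2.resize(a[200:300,270:410],(380,271));a=np.vstack([a,np.zeros((179,380,3),np.uint8)])
cv2.imwrite('pics/z9.png',np.hstack([b,a]))
for l in ['catch_tab','lever_handle']:
    print(l,[(round(d['score'],2),toW(c,d['position'])) for d in spot_point('wrist',l)][:2],[(round(d['score'],2),toW(cc,d['position'])) for d in spot_point('scene',l)][:4])
E
```

```text
time: 20.95
tool_pos: [505.8, -170.3, 193.2]
tcp_rot: [3.128, -0.029, 0.503]
contact_force: [-0.4, -0.5, 0.4]
grip_width: 0.2
catch_tab [(0.7, array([ 545.43, -147.  ,  107.87])), (0.47, array([ 516.75, -117.6 ,   -4.44]))] [(0.7, array([ 548.24, -144.34,  111.17]))]
lever_handle [] [(0.55, array([ 515.05, -293.25,  181.49])), (0.4, array([ 548.88, -146.12,  110.69]))]
```

View pics/z9.png

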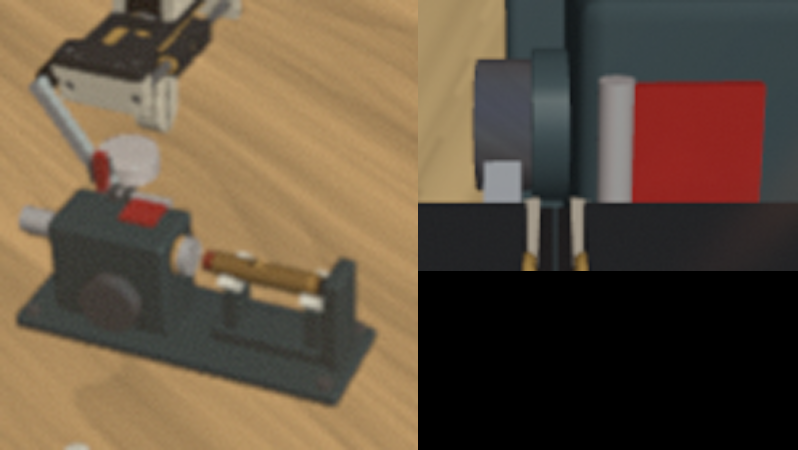

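```bash
python3 -m handwheel '{"translation":[[0,0,0.2],[0,0,0.2],[0,-0.1,0.05],[0.01,-0.2,0],[0.01,-0.2,0],[0.02,-0.2,0],[0.02,-0.1,0],[0,0,0]],"twist":[-0.115,-0.115,-0.115,-0.115,-0.115,-0.115,-0.115,-0.115]}' 90
python3 - <<'E'
from h import *
np.set_printoptions(precision=2,suppress=True)
print(get_obs()['tool_pos'],get_obs()['tcp_rot'],get_obs()['joint_positions'])
c=snap('wrist','w10.png')
for l in ['lever_handle']:
    print(l,[(round(d['score'],2),toW(c,d['position'])) for d in spot_point('wrist',l)][:2])
E
```

```text
time: 22.25
tool_pos: [516.8, -292.2, 262.9]
tcp_rot: [3.13, -0.031, -0.984]
contact_force: [0.6, 0.0, 0.4]
grip_width: 59.4
[ 516.78 -292.21  262.9 ] [ 3.13 -0.03 -0.98] [-0.63  0.45  1.32 -0.02  1.35  0.36]
lever_handle [(0.76, array([ 517.03, -290.85,  176.81]))]
```

View pics/w10.png

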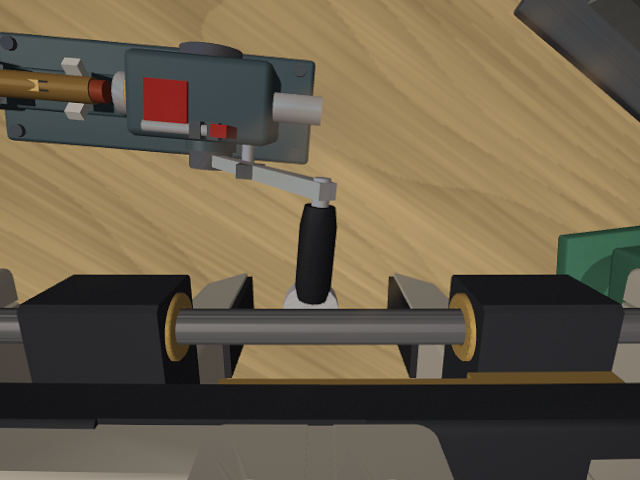

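```bash
python3 - <<'E'
from h import *
np.set_printoptions(precision=1,suppress=True)
c=capture('wrist');t=get_obs()['tool_pos']
print('tcp at z180',proj(c,[t[0],t[1],180]))
a=pix2plane(c,(320,207),182);b=pix2plane(c,(312,299),182);print(a,b,(a+b)/2,np.linalg.norm(a-b))
E
```

```text
tcp at z180 [316.2 254. ]
[ 541.8 -276.8  182. ] [ 492.  -304.5  182. ] [ 516.9 -290.7  182. ] 57.022350571972844
```

```bash
python3 -m handwheel '{"translation":[[0,0.01,-0.1],[0,0,-0.15],[0,0,-0.12],[0,0,-0.08],[0,0,-0.04],[0,0,-0.01],[0,0,0],[0,0,0]],"twist":[-0.03,-0.028,0,0,0,0,0,0]}' 90
```

```text
time: 23.4
tool_pos: [518.2, -288.1, 188.3]
tcp_rot: [3.132, -0.035, -1.044]
contact_force: [-0.1, -0.5, -0.7]
grip_width: 59.6
```

```bash
python3 -m handwheel '{"translation":[[-0.008,-0.017,-0.03],[0,0,-0.01],[0,0,0],[0,0,0],[0,0,0],[0,0,0],[0,0,0],[0,0,0]],"twist":[-0.018,0,0,0,0,0,0,0]}' 90
python3 -m handwheel '{"translation":[[0,0,0],[0,0,0],[0,0,0],[0,0,0],[0,0,0],[0,0,0],[0,0,0],[0,0,0]],"twist":[0,0,0,0,0,0,0,0]}' 255
python3 - <<'E'
from h import *
c=snap('scene','s11.png');cv2.imwrite('pics/z11.png',cv2.resize(c['img'][130:290,220:380,::-1],(600,600),interpolation=cv2.INTER_CUBIC))
E
```

```text
time: 24.4
tool_pos: [517.1, -291.1, 182.6]
tcp_rot: [3.132, -0.036, -1.074]
contact_force: [-0.6, -0.3, 0.0]
grip_width: 59.2
time: 25.4
tool_pos: [517.3, -291.4, 182.5]
tcp_rot: [3.132, -0.036, -1.074]
contact_force: [0.7, -0.8, -0.0]
grip_width: 20.9
```

View pics/z11.png

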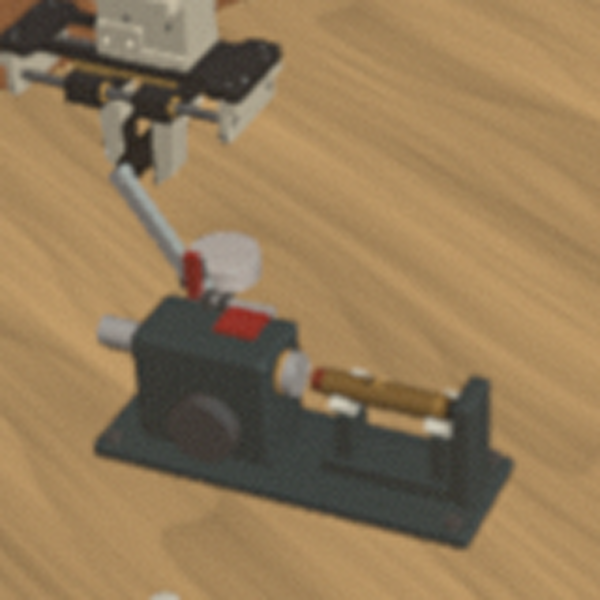

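```bash
python3 -m handwheel '{"translation":[[-0.02,0.037,0.025],[-0.032,0.059,0.038],[-0.032,0.059,0.034],[-0.032,0.059,0.028],[-0.032,0.059,0.022],[-0.032,0.059,0.018],[0,0,0],[0,0,0]],"twist":[0,0,0,0,0,0,0,0]}' 255
python3 - <<'E'
from h import *
t=get_obs()['tool_pos']-np.array([517.3,-291.4,182.5]);print('dx',t[0]*.474-t[1]*.8805,'dy',t[0]*.8805+t[1]*.474,'dz',t[2],get_obs()['contact_force'])
E
```

```text
time: 26.45
tool_pos: [487.9, -237.5, 208.7]
tcp_rot: [3.132, -0.036, -1.073]
contact_force: [1.0, -1.5, -4.6]
grip_width: 21.2
dx -61.36758027319246 dy -0.317475578946695 dz 26.209870056500648 [ 1.01916742 -1.51279331 -4.61714969]
```

```bash
python3 -m handwheel '{"translation":[[-0.032,0.059,0.016],[-0.032,0.059,0.01],[-0.032,0.059,0.004],[-0.032,0.059,0],[-0.032,0.059,-0.006],[-0.032,0.059,-0.012],[-0.02,0.037,-0.012],[-0.02,0.037,-0.012]],"twist":[0,0,0,0,0,0,0,0]}' 255
python3 - <<'E'
from h import *
t=get_obs()['tool_pos']-np.array([517.3,-291.4,182.5]);x=96-60+60+(t[0]*.474-t[1]*.8805)
print('x-60',x,'z-40',140.3+t[2],'th',.6-np.arctan2(x,140.3+t[2]),np.hypot(x,140.3+t[2]))
c=snap('scene','s12.png');cv2.imwrite('pics/z12.png',cv2.resize(c['img'][130:290,220:380,::-1],(600,600),interpolation=cv2.INTER_CUBIC))
E
```

```text
time: 27.45
tool_pos: [453.6, -174.4, 208.2]
tcp_rot: [3.134, -0.051, -1.073]
contact_force: [3.7, -6.7, -5.7]
grip_width: 21.1
x-60 -37.22247778593328 z-40 166.03044982628575 th 0.8205439770084174 170.1517649689332
```

View pics/z12.png

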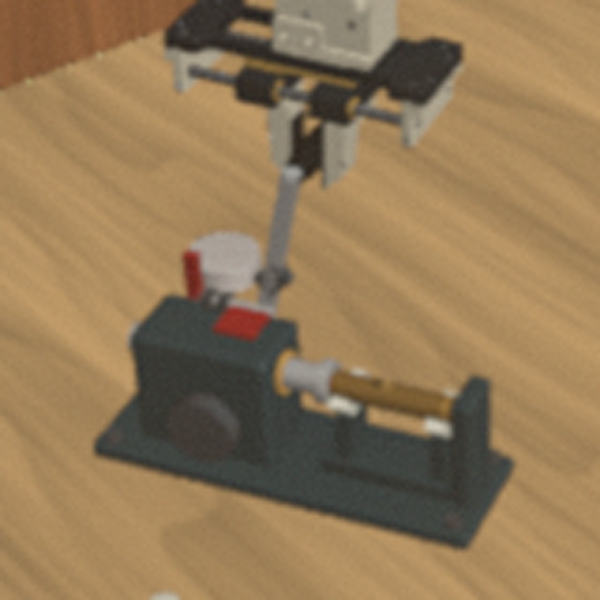

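```bash
cat > th.py <<'E'
from h import *
o=get_obs();t=o['tool_pos']-np.array([517.3,-291.4,182.5]);x=96+(t[0]*.474-t[1]*.8805)
f=o['contact_force']
print('th',.6-np.arctan2(x,140.3+t[2]),np.hypot(x,140.3+t[2]),'fx',f[0]*.474-f[1]*.8805,f,o['moment'],o['tcp_rot'])
E
python3 -m handwheel '{"translation":[[-0.019,0.035,-0.01],[-0.019,0.035,-0.01],[-0.019,0.035,-0.011],[-0.019,0.035,-0.011],[-0.019,0.035,-0.011],[-0.019,0.035,-0.011],[-0.019,0.035,-0.011],[-0.019,0.035,-0.011]],"twist":[0,0,0,0,0,0,0,0]}' 255
python3 th.py
```

```text
time: 28.5
tool_pos: [448.1, -164.0, 205.5]
tcp_rot: [-3.138, -0.143, -1.072]
contact_force: [11.1, -27.2, -13.8]
grip_width: 21.0
th 0.8914863501231836 170.4650171182818 fx 29.1507956288723 [ 11.05989089 -27.15321675 -13.75347222] [-3.99456908 -1.28404931 -0.12759859] [-3.13832576 -0.14311607 -1.07174844]
```

```bash
python3 - <<'E'
from h import *
np.set_printoptions(precision=2,suppress=True)
c=snap('scene','s13.png');a=cv2.resize(c['img'][130:290,220:380,::-1],(500,500),interpolation=cv2.INTER_CUBIC)
b=cv2.resize(c['img'][210:260,280:355,::-1],(300,200),interpolation=cv2.INTER_CUBIC)
t=snap('top','t13.png')
d=cv2.resize(t['img'][230:310,300:420,::-1],(300,200),interpolation=cv2.INTER_CUBIC)
cv2.imwrite('pics/z13.png',np.hstack([a,np.vstack([b,d,np.zeros((100,300,3),np.uint8)])]))
w=snap('wrist','w13.png')
E
python3 th.py; python3 th.py
```

```text
th 0.8917736679011099 170.46564956174683 fx 28.758569859595198 [ 10.68794671 -26.90798764 -14.01769248] [-4.06588579 -1.29672487 -0.16392878] [-3.13836049 -0.14280482 -1.07166061]
th 0.8917736679011099 170.46564956174683 fx 28.758569859595198 [ 10.68794671 -26.90798764 -14.01769248] [-4.06588579 -1.29672487 -0.16392878] [-3.13836049 -0.14280482 -1.07166061]
```

View pics/z13.png

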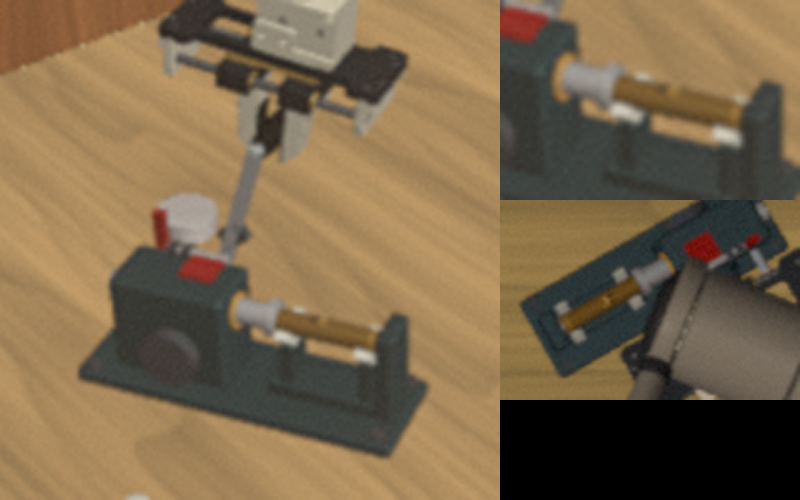

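View pics/w13.png

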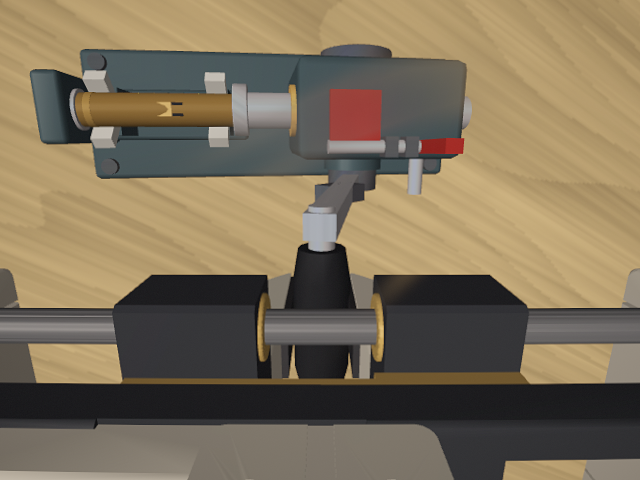

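```bash
python3 -c "
from plant import *
print(close_job())"; python3 th.py
```

```text
the job is handed in; nothing more can be done
None
the job is handed in; nothing more can be done
```

I laid the brass head joint in the press's V rests with its plug facing the ram and pressed the plug in. I handed the job in at about 29 s, still pulling the lever. No verdict came back.

- **Placing:** The catch stayed on until the joint lay in place. I saw the joint level in the rests before I touched the catch.
- **Catch:** I pushed the red tab right over. It lies flat on the casting (network reading z ≈ 108–111 mm), and the arm stands upright.
- **Lever:** I gripped the handle and pulled it round to 0.89 rad, worked out from the tool's position. It stalled there, against 0.87 expected at flush.
- **Holding:** I was pulling with about 29 N along the press, and that was steady across two readings before the hand-in.
- **Flush:** The scene and wrist pictures show the ram's nose against the tube's end with no red plug visible. I judged flush from that and the stall angle, not from a measured plug depth. The tube's open end looks as if it is against the stop, but I couldn't tell for certain.
- **Other things:** I didn't touch any of the other things on the bench.

**Disagreements:**
- The wrist camera put the stop and rests about 3 mm off the other estimates along the press, so I laid the tube between the two.
- The tool tilted about 0.14 rad under the final pull, but the grip held at 21 mm.

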